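# File the burr off a sample plate on the science bench

### The job

Take the flat file and deburr the upright top edge of the small plate in the sprung clamp: at least two full strokes, each pushing the level file over the edge away from the robot, from near the blade's tip to near its handle, under light steady pressure. Lift the file well clear at the end of every stroke before bringing it back; never drag it backwards on the plate. Then lay the file down flat, along the middle of the grey rubber mat, and let go.

Things in the scene. Friction and masses are not known exactly. Their poses are not given: they have to be found in the camera images.
- flat_file: Flat file, 0.2 kg, lying loose, tip away from the robot. Wood handle 26 mm wide, 30 high, x -105 to -5 mm; steel blade 20 wide, 4 thick, x 0 to 140. Origin: where they meet, level with handle's underside; x to the tip, z up. Blade's lower face at z 13 mm. Balances near x -10; grip at x -25. A round file and a wire brush with like handles lie about 100 mm apart beside it, in any order.
- plate: Aluminium plate upright in the clamp, 5 mm thick (x), 36 wide (y). Origin: middle of its top edge, 120 mm above bench, 30 above the jaws; x: stroke direction, away from robot; z up. Rides with its jaws on springs: sinks up to 12 mm, 0.4 N plus 0.35 N per mm; press it 4 to 7 mm down. Jaws reach 17 mm either side in x (screw 31 on robot's side). Fixed base 150 x 100 mm, under 55 high.
- carriage (a joint): Spring-centred slide carrying the plate along the plate's x, in m; 0 at rest, 10 mm either way, 0.35 N per mm. The file's friction moves it: positive while a forward stroke rubs over the edge, negative when the file is dragged backwards on it.
- mat: Grey rubber mat, 320 mm long (x, roughly away from the robot), 140 wide (y), 4 thick, fixed on the bench to the robot's right of the clamp. Origin: middle of its underside, on the bench.
Mind the look-alikes: they are no part of the job. What is shaped like the part that bears plate but orange or pink is not meant.

How it is judged:
By the outcome, as a careful person would: the job done as asked, in the order asked, and still so for the second after the job is handed in, with the robot touching nothing.
It also fails if it takes over 58 s, if anything falls off the work surface, if the arm or the gripper's body presses on something with over 40 N, if the wrist force passes 120 N, or if a joint passes its speed limit or range.

### The arm

A 6-joint arm with a two-finger parallel gripper is mounted at the origin on the work surface. World frame = base frame: x ahead of the robot, y to its left, z up, the work surface at z = 0. Lengths are in m, angles in degrees, forces in N, time in s.
With the tool pointing down it reaches from about 0.35 to 0.875 m from the base axis. Payload 4.2 kg.
Tool frame: the origin (TCP) lies at the very end of the fingers, on their centre line; the grasp point (between the pads) lies 19 mm behind it (r.hold_point_z is the distance from the TCP to the grasp point, in m); z points along the fingers, y is the direction in which the jaws open and shut (so a half turn about z gives the same grasp; the last joint's range is limited). The gripper opens to 87 mm and grips with 3 to 60 N. Pads are 19 mm wide; open, the fingers measure 117 mm over their backs; the gripper's body (75 mm by 190 mm) begins 51 mm behind the grasp point.
Start: joints at [-54.683, 22.042, 0.453, 0, -68.411, -14.817], TCP at [0.219, -0.585, 0.223] pointing down, gripper open.
Joint ranges: [-179.83, 179.83], [-69.29, 118.12], [-61.27, 80.66], [-181.25, 117.63], [-171.15, -9.14], [-177.46, 177.46]. Speed limits (degrees/s): [159.86, 159.86, 180, 180, 180, 180].

### API

Orientations are given as a 3x3 rotation matrix whose columns are the frame's x, y, z axes.
In Python, from station import r, cams, ticket gives the robot as it stands.
- The arm moves only by the tool drive_tool, never from a script. Its argument "deltas" is a list of rows, each an object of numbers: "dx", "dy", "dz": the shift along the tool's x, y, z in m; "wx", "wy", "wz": the turn, a rotation vector about the tool's x, y, z in degrees. A call has 1 to 20 rows; each row is the pose to reach, as a shift and turn from the pose commanded when the call began, along the tool's axes at that moment; what a row does not reach only later rows make up. A row lasts 1/10 s, in which the tool goes at most 50 mm and 8.59 degrees, less where a joint would pass 70% of its speed; a pose out of reach is approached as far as the arm can. A call with a gripper value outside its range is refused whole. "gripper" is the opening, from 0 (shut) to 1 (fully open), set as the call begins (left out, the last holds). The fingers move at their own pace and stop on an object; the grip force is fixed at half the most. Time passes only in rows, so rows that repeat a pose let the fingers close. It gives the time, the measured TCP pose, the force and the opening at its end, in the units of the state.
- r.sense(): the state, without advancing time (a new reading comes with each control period).
- cams.capture(name): name is "side" or "top"; returns the picture (420x560x3 uint8, red, green, blue); there is no depth.
- cams.camera_model(name): a dict with "intrinsics" (3x3 intrinsics, pixels), "extrinsics" (4x4, takes a point from world to camera coordinates). Camera axes: x right, y down, z forward; pixel columns grow to the right and rows downward; lengths in m; the calibration is good to about 2 mm. A picture is of the moment at which its call begins. camera_model takes no time and is no camera call.
- ticket.finish_job(): hands the job in, once; it reports no verdict.
The state is a dict: "time_s": time; "joints": joint angles; "joint_velocities": joint speeds; "effort": joint torques, N m; "tcp_pos": TCP position; "ee_rot": TCP orientation; "wrist_force": force on the tool from outside, world axes, zero at the start; "moment": the same for the moment, N m; "gripper_width": opening from 0.0 (shut) to 1.0 (fully open).
Only numpy, scipy, OpenCV 4.12 (cv2) and the standard library are available. Lean on these libraries where they do the work, as an engineer would, in place of code of your own. Each camera call takes 0.05 s, during which the arm holds its last target.

## Working session

There is one attempt and no reset: what is moved stays moved. The work goes in short steps, Python scripts to look and compute and a tool call to move; the robot and the scene stay as the last step left them, time stands still between calls to the robot, and variables do not carry over. Pictures are saved under pics/ and viewed, and the job is handed in when it is done.

Besides the shell and the picture viewer there is one more tool, called after "Request:" by a JSON object that holds its "op" and its "data", one argument or row to a line. drive_tool: Moves the arm, as the interface text tells. Its arguments: {"type":"object","properties":{"deltas":{"type":"array","items":{"type":"object","properties":{"dx":{"type":"number"},"dy":{"type":"number"},"dz":{"type":"number"},"wx":{"type":"number"},"wy":{"type":"number"},"wz":{"type":"number"}}}},"gripper":{"type":"number"}},"required":["deltas"]}

```bash
mkdir -p pics; ls; python3 - <<'E'
from station import r,cams,ticket
import cv2,numpy as np
np.set_printoptions(precision=4,suppress=True)
for n in ("side","top"):
    im=cams.capture(n); cv2.imwrite(f"pics/{n}0.png",im[:,:,::-1])
    m=cams.camera_model(n); print(n,np.array(m["intrinsics"]),np.array(m["extrinsics"]))
print(r.sense(),r.hold_point_z)
E
```

```text
pics
side [[539.6219   0.     281.7652]
 [  0.     539.6219 213.9201]
 [  0.       0.       1.    ]] [[-0.7814 -0.6238 -0.0128  0.3274]
 [-0.3277  0.4278 -0.8424  0.2196]
 [ 0.531  -0.6541 -0.5387  1.1666]
 [ 0.      0.      0.      1.    ]]
top [[379.1336   0.     278.4917]
 [  0.     379.1336 205.8397]
 [  0.       0.       1.    ]] [[-0.0121 -0.9999 -0.0062  0.0049]
 [-0.9977  0.0125 -0.0665  0.4381]
 [ 0.0666  0.0054 -0.9978  0.9488]
 [ 0.      0.      0.      1.    ]]
{'time_s': 0.1, 'joints': array([-54.6833,  22.0851,   0.3875,  -0.0246, -68.412 , -14.8137]), 'joint_velocities': array([-0.0324, -0.1195,  0.1994,  0.0623, -0.0145,  0.0947]), 'effort': array([ -0.0002, -39.1689,  18.7934,   4.2319,   0.0135,  -0.0001]), 'tcp_pos': array([ 0.2187, -0.5849,  0.2216]), 'ee_rot': array([[-0.9367, -0.3501, -0.0008],
       [-0.3501,  0.9367,  0.0018],
       [ 0.0001,  0.002 , -1.    ]]), 'wrist_force': array([ 0.2999, -0.7588, -0.161 ]), 'moment': array([ 0.015 , -0.0063,  0.0058]), 'gripper_width': 1.0009826632489058} 0.0187
```

View pics/side0.png

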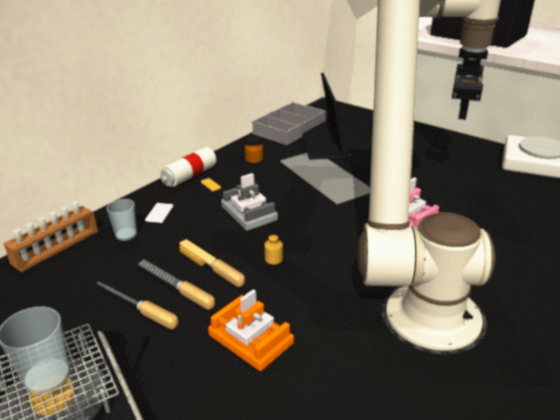

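View pics/top0.png

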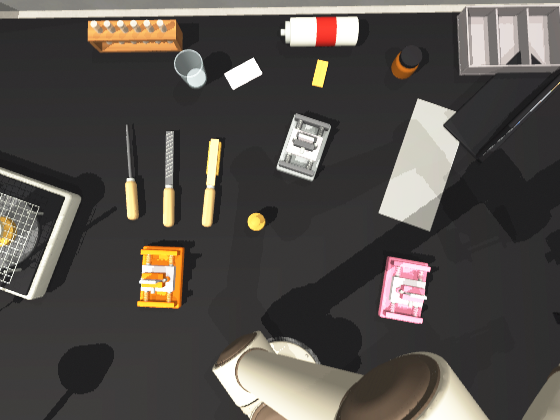

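```bash
python3 - <<'E'
import cv2,numpy as np
t=cv2.imread("pics/top0.png");s=cv2.imread("pics/side0.png")
cv2.imwrite("pics/z1.png",cv2.resize(t[110:240,100:240],None,fx=4,fy=4,interpolation=cv2.INTER_CUBIC))
cv2.imwrite("pics/z2.png",cv2.resize(s[225:345,90:260],None,fx=4,fy=4,interpolation=cv2.INTER_CUBIC))
cv2.imwrite("pics/z3.png",np.hstack([cv2.resize(s[165:235,210:290],(480,420),interpolation=cv2.INTER_CUBIC),cv2.resize(t[105:190,265:345],None,fx=4,fy=420/85,interpolation=cv2.INTER_CUBIC)]))
E
```

```text
(no output)
```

View pics/z1.png

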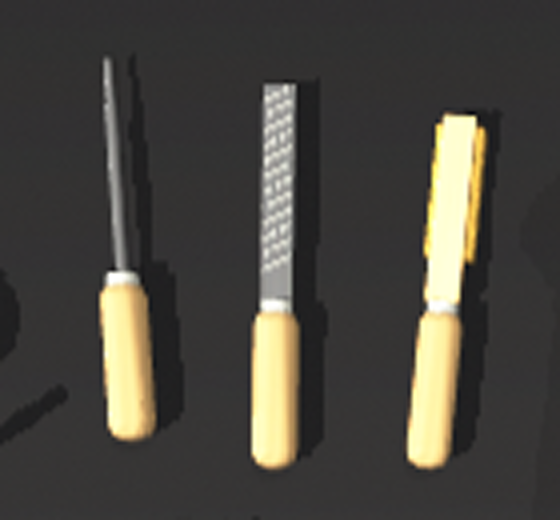

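View pics/z2.png

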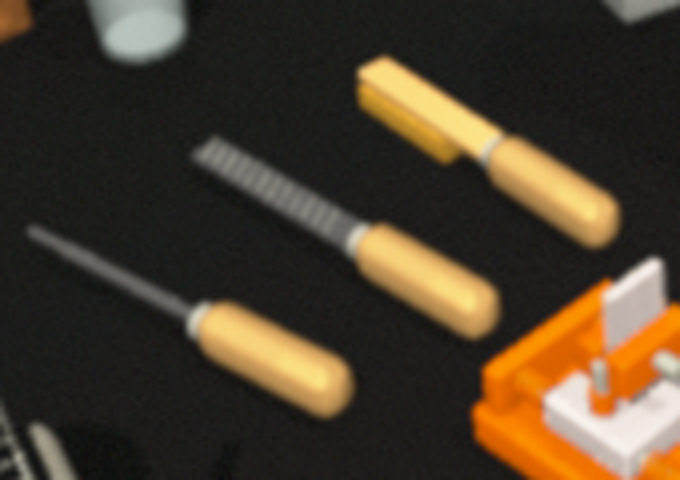

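View pics/z3.png

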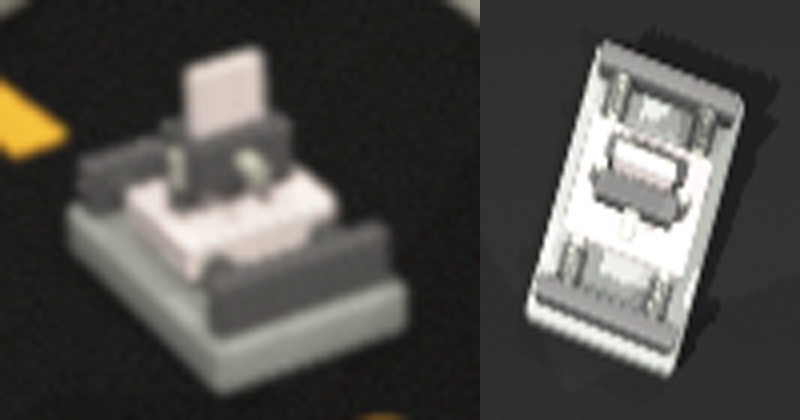

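```bash
cat > h.py <<'E'
import numpy as np,cv2
from station import r,cams,ticket
np.set_printoptions(precision=4,suppress=True)
M={n:(np.array(cams.camera_model(n)["intrinsics"]),np.array(cams.camera_model(n)["extrinsics"])) for n in ("side","top")}
def ray(n,u,v):
    K,E=M[n];R=E[:3,:3];c=-R.T@E[:3,3];d=R.T@np.linalg.solve(K,[u,v,1]);return c,d/np.linalg.norm(d)
def onz(n,u,v,z):
    c,d=ray(n,u,v);return c+d*(z-c[2])/d[2]
def proj(n,p):
    K,E=M[n];q=K@(E[:3,:3]@np.array(p,float)+E[:3,3]);return q[:2]/q[2]
E
python3 - <<'E'
from h import *
t=cv2.imread("pics/top0.png");s=cv2.imread("pics/side0.png")
print(ray("top",0,0)[0],ray("side",0,0)[0])
# base contour
sub=t[105:190,265:345]; m=(sub.max(2)>75).astype(np.uint8)
cs,_=cv2.findContours(m,0,1);c=max(cs,key=cv2.contourArea);print(cv2.minAreaRect(c),cv2.contourArea(c))
# blade / handle
sub=t[120:235,155:185];hsv=cv2.cvtColor(sub,cv2.COLOR_BGR2HSV)
for nm,mm,z in (("handle",(hsv[...,2]>110)&(hsv[...,1]>60),0.02),("blade",(hsv[...,2]>85)&(hsv[...,1]<50),0.017)):
    mm=mm.astype(np.uint8);cs,_=cv2.findContours(mm,0,1);c=max(cs,key=cv2.contourArea)
    p=np.argwhere(mm);print(nm,cv2.minAreaRect(c),p.min(0),p.max(0))
    b=cv2.boxPoints(cv2.minAreaRect(c))+[155,120]
    for q in b: print(q,onz("top",*q,z))
cv2.imwrite("pics/p1.png",np.hstack([cv2.resize(s[168:208,230:270],None,fx=10,fy=10,interpolation=cv2.INTER_NEAREST),cv2.resize(t[128:168,285:325],None,fx=10,fy=10,interpolation=cv2.INTER_NEAREST)]))
E
```

```text
[ 0.374  -0.0057  0.9758] [-0.2916  0.8733  0.8176]
((38.20000076293945, 41.899993896484375), (39.528465270996094, 60.39949417114258), 18.434947967529297) 2283.0
handle ((13.5, 87.0), (38.0, 11.0), 90.0) [68  8] [106  19]
[163. 188.] [0.4868 0.2922 0.02  ]
[174. 188.] [0.4865 0.2642 0.02  ]
[174. 226.] [0.3901 0.2636 0.02  ]
[163. 226.] [0.3904 0.2914 0.02  ]
blade ((14.0, 39.0), (56.0, 8.0), 90.0) [11 10] [67 18]
[165. 131.] [0.6346 0.2892 0.017 ]
[173. 131.] [0.6343 0.2685 0.017 ]
[173. 187.] [0.4894 0.2676 0.017 ]
[165. 187.] [0.4897 0.288  0.017 ]
```

View pics/p1.png

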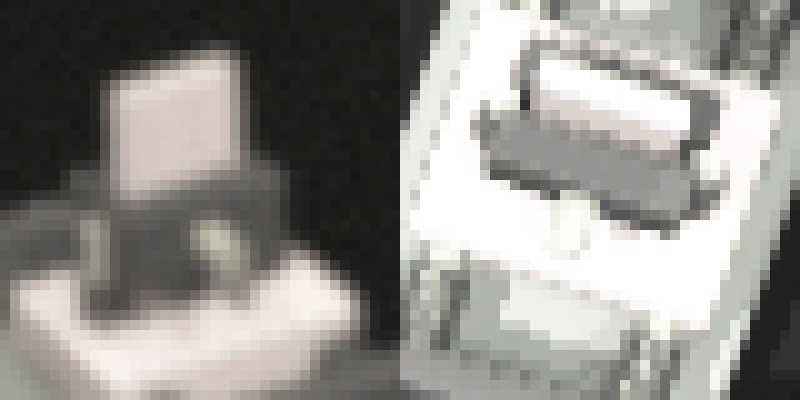

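```bash
python3 - <<'E'
from h import *
t=cv2.imread("pics/top0.png");s=cv2.imread("pics/side0.png")
# file centreline by rows
sub=t.astype(float).max(2)
def cent(rows,a,b,th):
    P=[]
    for v in rows:
        w=np.clip(sub[v,a:b]-th,0,80); P.append((( w*np.arange(a,b)).sum()/w.sum(),v))
    return np.array(P)
for nm,rows,z in (("blade",range(135,184),.017),("handle",range(193,222),.02)):
    P=cent(rows,158,182,60)
    W=np.array([onz("top",u,v,z) for u,v in P]); k=np.polyfit(W[:,0],W[:,1],1);print(nm,k,"yaw",np.degrees(np.arctan(k[0])),np.polyval(k,.469),np.polyval(k,.56))
# base left edge: first column crossing
P=[]
for v in range(122,165):
    row=sub[v,268:312]; i=np.argmax(row>95); 
    P.append((268+i-1+(95-row[i-1])/(row[i]-row[i-1]),v))
P=np.array(P);k=np.polyfit(P[:,1],P[:,0],1);res=P[:,0]-np.polyval(k,P[:,1]);ok=abs(res)<1;k=np.polyfit(P[ok,1],P[ok,0],1)
a,b=[onz("top",np.polyval(k,v),v,.03) for v in (122,165)];print("baseyaw L",ok.sum(),np.degrees(np.arctan2(a[1]-b[1],a[0]-b[0])),a,b)
P=[]
for v in range(135,170):
    row=sub[v,300:340][::-1]; i=np.argmax(row>95); P.append((339-(i-1+(95-row[i-1])/(row[i]-row[i-1])),v))
P=np.array(P);k=np.polyfit(P[:,1],P[:,0],1);res=P[:,0]-np.polyval(k,P[:,1]);ok=abs(res)<1;k=np.polyfit(P[ok,1],P[ok,0],1)
a,b=[onz("top",np.polyval(k,v),v,.03) for v in (135,170)];print("baseyaw R",ok.sum(),np.degrees(np.arctan2(a[1]-b[1],a[0]-b[0])),a,b)
# whole box in world
for c in [(298.3,133.5),(314.5,137.7)]: print("plate far top",onz("top",*c,.12))
for c in [(240.8,175.3),(254.0,172.8)]: print("side top-near?",onz("side",*c,.12))
# mat
g=cv2.cvtColor(t,cv2.COLOR_BGR2HSV); m=((g[...,2]>110)&(g[...,1]<40)).astype(np.uint8); m[:, :370]=0; m[:95]=0;m[240:]=0
m[:,475:]=0
cs,_=cv2.findContours(m,0,1);c=max(cs,key=cv2.contourArea);print(cv2.contourArea(c));ap=cv2.approxPolyDP(c,3,True)[:,0];
for q in ap: print(q,onz("top",*q,.004))
E
```

```text
blade [-0.0118  0.2854] yaw -0.6751800461480644 0.2798266699128676 0.27875426582121665
handle [-0.0043  0.2804] yaw -0.2436448195589838 0.27841555940444007 0.27802858827999916
baseyaw L 43 -19.30689771738283 [ 0.6499 -0.0344  0.03  ] [0.5402 0.004  0.03  ]
baseyaw R 35 -19.17904157871326 [ 0.6151 -0.1277  0.03  ] [ 0.5262 -0.0968  0.03  ]
plate far top [ 0.5966 -0.0485  0.12  ]
plate far top [ 0.5863 -0.0854  0.12  ]
side top-near? [ 0.6051 -0.0579  0.12  ]
side top-near? [ 0.586  -0.0903  0.12  ]
6069.5
[418  98] [ 0.7166 -0.3683  0.004 ]
[378 212] [ 0.4198 -0.2552  0.004 ]
[429 230] [ 0.3722 -0.3838  0.004 ]
[458 141] [ 0.6014 -0.4676  0.004 ]
[442 125] [ 0.6441 -0.428   0.004 ]
[455 111] [ 0.6807 -0.4632  0.004 ]
```

Request:
{"op": "drive_tool", "data": {
  "deltas": [
    {"dx": -0.02, "dy": 0.018, "wz": 1},
    {"dx": -0.06, "dy": 0.053, "wz": 3},
    {"dx": -0.1, "dy": 0.088, "wz": 5},
    {"dx": -0.14, "dy": 0.123, "wz": 7},
    {"dx": -0.175, "dy": 0.154, "wz": 9},
    {"dx": -0.21, "dy": 0.185, "wz": 11},
    {"dx": -0.245, "dy": 0.216, "wz": 12},
    {"dx": -0.28, "dy": 0.247, "wz": 13},
    {"dx": -0.31, "dy": 0.28, "dz": 0.01, "wz": 14},
    {"dx": -0.335, "dy": 0.317, "dz": 0.02, "wz": 15},
    {"dx": -0.355, "dy": 0.357, "dz": 0.03, "wz": 16},
    {"dx": -0.375, "dy": 0.4, "dz": 0.04, "wz": 17},
    {"dx": -0.395, "dy": 0.443, "dz": 0.05, "wz": 18},
    {"dx": -0.415, "dy": 0.486, "dz": 0.06, "wz": 19},
    {"dx": -0.437, "dy": 0.53, "dz": 0.07, "wz": 20},
    {"dx": -0.46, "dy": 0.574, "dz": 0.08, "wz": 21},
    {"dx": -0.485, "dy": 0.618, "dz": 0.09, "wz": 21},
    {"dx": -0.508, "dy": 0.66, "dz": 0.1, "wz": 21},
    {"dx": -0.527, "dy": 0.698, "dz": 0.112, "wz": 21},
    {"dx": -0.537, "dy": 0.722, "dz": 0.122, "wz": 21}
  ],
  "gripper": 1.0
}}

```text
schema error: expected keys dx, dy, dz, wx, wy, wz
```

```bash
python3 - <<'E'
from h import *
s=r.sense();print(s)
t=cams.capture("top");cv2.imwrite("pics/top1.png",t[:,:,::-1])
s2=cams.capture("side");cv2.imwrite("pics/side1.png",s2[:,:,::-1])
s=r.sense();print(s["tcp_pos"],s["ee_rot"])
E
```

```text
{'time_s': 0.1, 'joints': array([-54.6833,  22.0851,   0.3875,  -0.0246, -68.412 , -14.8137]), 'joint_velocities': array([-0.0324, -0.1195,  0.1994,  0.0623, -0.0145,  0.0947]), 'effort': array([ -0.0002, -39.1689,  18.7934,   4.2319,   0.0135,  -0.0001]), 'tcp_pos': array([ 0.2187, -0.5849,  0.2216]), 'ee_rot': array([[-0.9367, -0.3501, -0.0008],
       [-0.3501,  0.9367,  0.0018],
       [ 0.0001,  0.002 , -1.    ]]), 'wrist_force': array([ 0.2999, -0.7588, -0.161 ]), 'moment': array([ 0.015 , -0.0063,  0.0058]), 'gripper_width': 1.0009826632489058}
[ 0.2188 -0.5851  0.2219] [[-0.9367 -0.3501 -0.0006]
 [-0.3501  0.9367  0.0012]
 [ 0.0001  0.0014 -1.    ]]
```

View pics/top1.png

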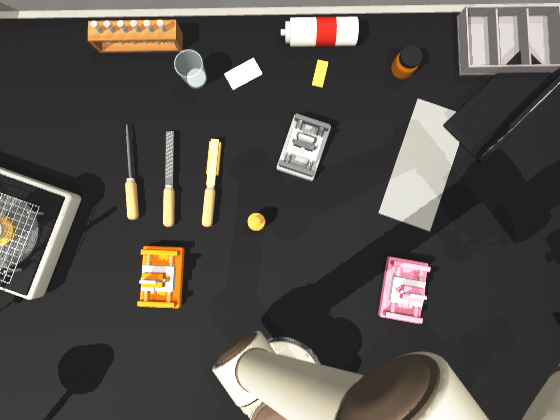

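View pics/side1.png

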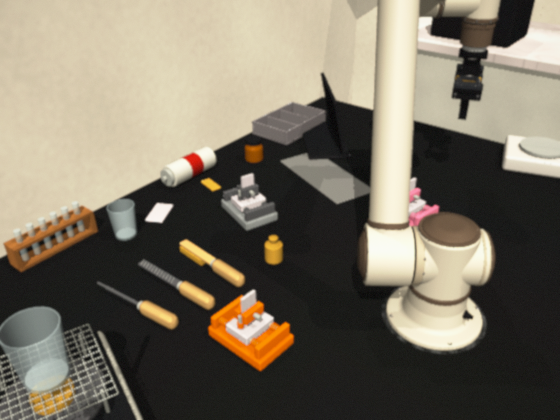

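The move was refused because every row needs all six keys; the pictures show nothing has moved. I'll send it again.

Request:
{"op": "drive_tool", "data": {
  "deltas": [
    {"dx": -0.02, "dy": 0.018, "dz": 0, "wx": 0, "wy": 0, "wz": 1},
    {"dx": -0.06, "dy": 0.053, "dz": 0, "wx": 0, "wy": 0, "wz": 3},
    {"dx": -0.1, "dy": 0.088, "dz": 0, "wx": 0, "wy": 0, "wz": 5},
    {"dx": -0.14, "dy": 0.123, "dz": 0, "wx": 0, "wy": 0, "wz": 7},
    {"dx": -0.175, "dy": 0.154, "dz": 0, "wx": 0, "wy": 0, "wz": 9},
    {"dx": -0.21, "dy": 0.185, "dz": 0, "wx": 0, "wy": 0, "wz": 11},
    {"dx": -0.245, "dy": 0.216, "dz": 0, "wx": 0, "wy": 0, "wz": 12},
    {"dx": -0.28, "dy": 0.247, "dz": 0, "wx": 0, "wy": 0, "wz": 13},
    {"dx": -0.31, "dy": 0.28, "dz": 0.01, "wx": 0, "wy": 0, "wz": 14},
    {"dx": -0.335, "dy": 0.317, "dz": 0.02, "wx": 0, "wy": 0, "wz": 15},
    {"dx": -0.355, "dy": 0.357, "dz": 0.03, "wx": 0, "wy": 0, "wz": 16},
    {"dx": -0.375, "dy": 0.4, "dz": 0.04, "wx": 0, "wy": 0, "wz": 17},
    {"dx": -0.395, "dy": 0.443, "dz": 0.05, "wx": 0, "wy": 0, "wz": 18},
    {"dx": -0.415, "dy": 0.486, "dz": 0.06, "wx": 0, "wy": 0, "wz": 19},
    {"dx": -0.437, "dy": 0.53, "dz": 0.07, "wx": 0, "wy": 0, "wz": 20},
    {"dx": -0.46, "dy": 0.574, "dz": 0.08, "wx": 0, "wy": 0, "wz": 21},
    {"dx": -0.485, "dy": 0.618, "dz": 0.09, "wx": 0, "wy": 0, "wz": 21},
    {"dx": -0.508, "dy": 0.66, "dz": 0.1, "wx": 0, "wy": 0, "wz": 21},
    {"dx": -0.527, "dy": 0.698, "dz": 0.112, "wx": 0, "wy": 0, "wz": 21},
    {"dx": -0.537, "dy": 0.722, "dz": 0.122, "wx": 0, "wy": 0, "wz": 21}
  ],
  "gripper": 1.0
}}

```text
time_s: 2.2
tcp_pos: [0.4693, 0.2822, 0.0998]
ee_rot: [[-1.0, 0.006, 0.001], [0.006, 1.0, 0.0], [-0.001, 0.0, -1.0]]
wrist_force: [-0.0, -0.3, 0.7]
gripper_width: 1.001
```

```bash
python3 - <<'E'
from h import *
t=cams.capture("top");cv2.imwrite("pics/top2.png",t[:,:,::-1])
s2=cams.capture("side");cv2.imwrite("pics/side2.png",s2[:,:,::-1])
s=r.sense();print(s["time_s"],s["tcp_pos"],s["ee_rot"],s["wrist_force"])
E
```

```text
2.3 [0.4687 0.2817 0.0987] [[-1.      0.0052 -0.0014]
 [ 0.0052  1.     -0.0014]
 [ 0.0014 -0.0014 -1.    ]] [-0.5114  0.5026  0.308 ]
```

View pics/side2.png

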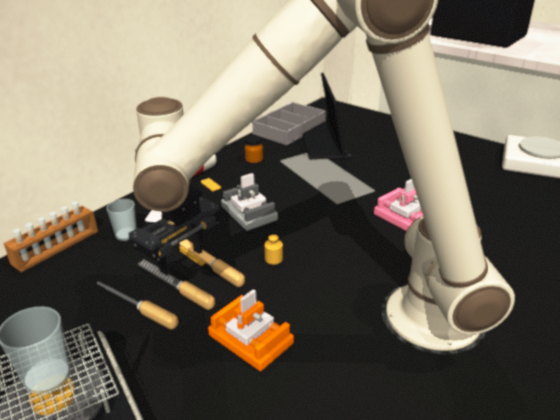

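View pics/top2.png

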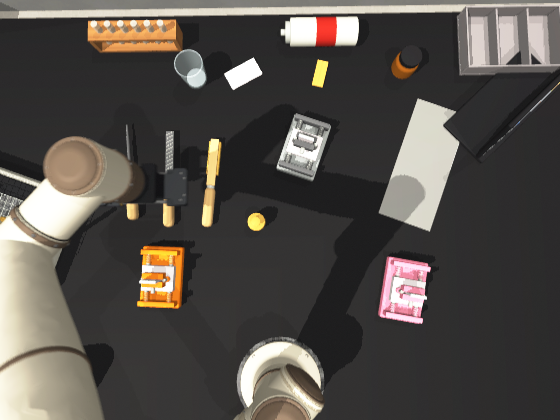

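Request:
{"op": "drive_tool", "data": {
  "deltas": [
    {"dx": 0, "dy": -0.001, "dz": 0.01, "wx": 0, "wy": 0, "wz": 0},
    {"dx": 0, "dy": -0.003, "dz": 0.03, "wx": 0, "wy": 0, "wz": 0},
    {"dx": 0, "dy": -0.003, "dz": 0.055, "wx": 0, "wy": 0, "wz": 0},
    {"dx": 0, "dy": -0.003, "dz": 0.075, "wx": 0, "wy": 0, "wz": 0},
    {"dx": 0, "dy": -0.003, "dz": 0.086, "wx": 0, "wy": 0, "wz": 0},
    {"dx": 0, "dy": -0.003, "dz": 0.092, "wx": 0, "wy": 0, "wz": 0},
    {"dx": 0, "dy": -0.003, "dz": 0.094, "wx": 0, "wy": 0, "wz": 0},
    {"dx": 0, "dy": -0.003, "dz": 0.094, "wx": 0, "wy": 0, "wz": 0},
    {"dx": 0, "dy": -0.003, "dz": 0.094, "wx": 0, "wy": 0, "wz": 0}
  ]
}}

```text
time_s: 3.2
tcp_pos: [0.4695, 0.2763, 0.0074]
ee_rot: [[-1.0, 0.009, 0.001], [0.009, 1.0, 0.001], [-0.001, 0.001, -1.0]]
wrist_force: [0.4, 0.6, 0.5]
gripper_width: 0.999
```

```bash
python3 - <<'E'
from h import *
for i in range(2):
    t=cams.capture("side");s=r.sense();print(s["time_s"],s["tcp_pos"],s["ee_rot"][:,0],s["wrist_force"])
cv2.imwrite("pics/side3.png",cv2.resize(t[150:350,80:280,::-1],None,fx=3,fy=3))
E
```

```text
3.25 [0.4695 0.2764 0.0074] [-1.      0.0086 -0.0013] [-1.0383  0.5007 -0.8359]
3.3 [0.4694 0.2763 0.0073] [-1.      0.0086 -0.0011] [0.0232 0.0476 0.8116]
```

View pics/side3.png

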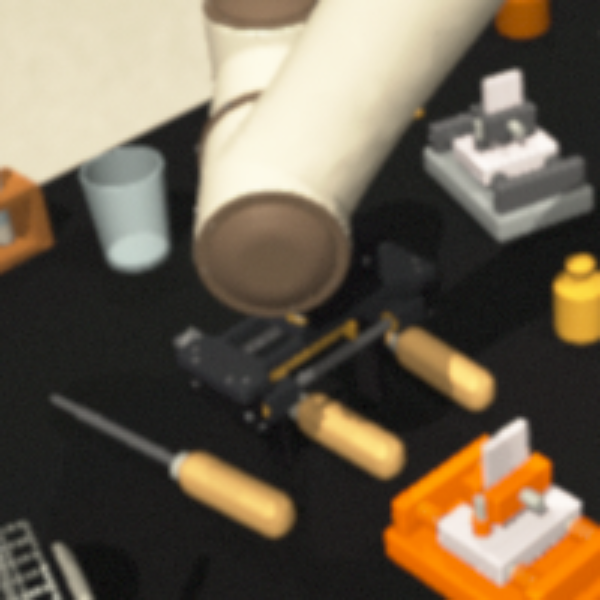

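Request:
{"op": "drive_tool", "data": {
  "deltas": [
    {"dx": 0, "dy": 0.002, "dz": 0.003, "wx": 0, "wy": 0, "wz": 0},
    {"dx": 0, "dy": 0.002, "dz": 0.004, "wx": 0, "wy": 0, "wz": 0},
    {"dx": 0, "dy": 0.002, "dz": 0.004, "wx": 0, "wy": 0, "wz": 0}
  ]
}}

```text
time_s: 3.6
tcp_pos: [0.4689, 0.278, 0.0024]
ee_rot: [[-1.0, 0.009, -0.0], [0.009, 1.0, -0.0], [0.0, -0.0, -1.0]]
wrist_force: [0.7, -0.4, 0.8]
gripper_width: 0.999
```

Request:
{"op": "drive_tool", "data": {
  "deltas": [
    {"dx": 0, "dy": 0, "dz": 0, "wx": 0, "wy": 0, "wz": 0},
    {"dx": 0, "dy": 0, "dz": 0, "wx": 0, "wy": 0, "wz": 0},
    {"dx": 0, "dy": 0, "dz": 0, "wx": 0, "wy": 0, "wz": 0},
    {"dx": 0, "dy": 0, "dz": 0, "wx": 0, "wy": 0, "wz": 0},
    {"dx": 0, "dy": 0, "dz": 0, "wx": 0, "wy": 0, "wz": 0},
    {"dx": 0, "dy": 0, "dz": 0, "wx": 0, "wy": 0, "wz": 0},
    {"dx": 0, "dy": 0, "dz": 0, "wx": 0, "wy": 0, "wz": 0},
    {"dx": 0, "dy": 0, "dz": 0, "wx": 0, "wy": 0, "wz": 0}
  ],
  "gripper": 0.0
}}

```text
time_s: 4.4
tcp_pos: [0.469, 0.278, 0.0026]
ee_rot: [[-1.0, 0.009, -0.0], [0.009, 1.0, 0.0], [0.0, 0.0, -1.0]]
wrist_force: [0.2, -0.1, -0.2]
gripper_width: 0.358
```

Request:
{"op": "drive_tool", "data": {
  "deltas": [
    {"dx": 0, "dy": 0, "dz": 0, "wx": 0, "wy": 0, "wz": 0},
    {"dx": 0, "dy": 0, "dz": 0, "wx": 0, "wy": 0, "wz": 0},
    {"dx": 0, "dy": 0, "dz": 0, "wx": 0, "wy": 0, "wz": 0},
    {"dx": 0, "dy": 0, "dz": 0, "wx": 0, "wy": 0, "wz": 0},
    {"dx": 0, "dy": 0, "dz": 0, "wx": 0, "wy": 0, "wz": 0}
  ],
  "gripper": 0.0
}}

```text
time_s: 4.9
tcp_pos: [0.4691, 0.278, 0.0026]
ee_rot: [[-1.0, 0.009, 0.0], [0.009, 1.0, 0.0], [-0.0, 0.0, -1.0]]
wrist_force: [-0.0, -0.4, -0.2]
gripper_width: 0.298
```

Request:
{"op": "drive_tool", "data": {
  "deltas": [
    {"dx": 0, "dy": 0, "dz": -0.004, "wx": 0, "wy": 0, "wz": 0},
    {"dx": 0, "dy": 0, "dz": -0.015, "wx": 0, "wy": 0, "wz": 0},
    {"dx": 0, "dy": 0, "dz": -0.035, "wx": 0, "wy": 0, "wz": 0},
    {"dx": 0, "dy": 0, "dz": -0.06, "wx": 0, "wy": 0, "wz": 0},
    {"dx": 0, "dy": -0.004, "dz": -0.088, "wx": 0, "wy": 0, "wz": 0},
    {"dx": 0, "dy": -0.015, "dz": -0.115, "wx": 0, "wy": 0, "wz": 0.5},
    {"dx": 0.002, "dy": -0.035, "dz": -0.138, "wx": 0, "wy": 0, "wz": 2},
    {"dx": 0.004, "dy": -0.06, "dz": -0.152, "wx": 0, "wy": 0, "wz": 4},
    {"dx": 0.006, "dy": -0.09, "dz": -0.16, "wx": 0, "wy": 0, "wz": 6},
    {"dx": 0.008, "dy": -0.12, "dz": -0.162, "wx": 0, "wy": 0, "wz": 8},
    {"dx": 0.01, "dy": -0.15, "dz": -0.162, "wx": 0, "wy": 0, "wz": 10},
    {"dx": 0.012, "dy": -0.18, "dz": -0.162, "wx": 0, "wy": 0, "wz": 12},
    {"dx": 0.014, "dy": -0.21, "dz": -0.162, "wx": 0, "wy": 0, "wz": 14},
    {"dx": 0.016, "dy": -0.24, "dz": -0.162, "wx": 0, "wy": 0, "wz": 16},
    {"dx": 0.018, "dy": -0.265, "dz": -0.162, "wx": 0, "wy": 0, "wz": 17.5},
    {"dx": 0.019, "dy": -0.282, "dz": -0.162, "wx": 0, "wy": 0, "wz": 18.2},
    {"dx": 0.019, "dy": -0.292, "dz": -0.162, "wx": 0, "wy": 0, "wz": 18.5},
    {"dx": 0.019, "dy": -0.295, "dz": -0.162, "wx": 0, "wy": 0, "wz": 18.5},
    {"dx": 0.019, "dy": -0.295, "dz": -0.162, "wx": 0, "wy": 0, "wz": 18.5}
  ]
}}

```text
time_s: 6.8
tcp_pos: [0.4475, -0.0169, 0.1648]
ee_rot: [[-0.945, 0.326, 0.0], [0.326, 0.945, 0.0], [-0.0, 0.0, -1.0]]
wrist_force: [-0.3, -0.5, -2.7]
gripper_width: 0.297
```

```bash
python3 - <<'E'
from h import *
a=cams.capture("side");b=cams.capture("top");s=r.sense();print(s["time_s"],s["tcp_pos"],s["ee_rot"],s["wrist_force"],s["moment"],s["gripper_width"])
cv2.imwrite("pics/side4f.png",a[...,::-1]);cv2.imwrite("pics/top4f.png",b[...,::-1])
cv2.imwrite("pics/v4.png",np.hstack([cv2.resize(a[120:270,170:320,::-1],(400,400)),cv2.resize(b[90:240,200:350,::-1],(400,400))]))
n=[onz("top",277.5,169.8,0),onz("top",312.5,180.9,0)]; f=[onz("top",295,113.1,.05),onz("top",330,125.2,.05)]
print(n,f,np.mean(n,0),np.mean(f,0))
E
```

```text
6.9 [ 0.4476 -0.0163  0.1647] [[-0.9458  0.3249  0.0002]
 [ 0.3249  0.9458  0.0002]
 [-0.0001  0.0003 -1.    ]] [-0.1714  0.359  -2.5124] [ 0.0238  0.0579 -0.0077] 0.2978228035097392
[array([0.5329, 0.001 , 0.    ]), array([ 0.5027, -0.0893,  0.    ])] [array([ 0.6664, -0.0446,  0.05  ]), array([ 0.6346, -0.1309,  0.05  ])] [ 0.5178 -0.0441  0.    ] [ 0.6505 -0.0877  0.05  ]
```

View pics/v4.png

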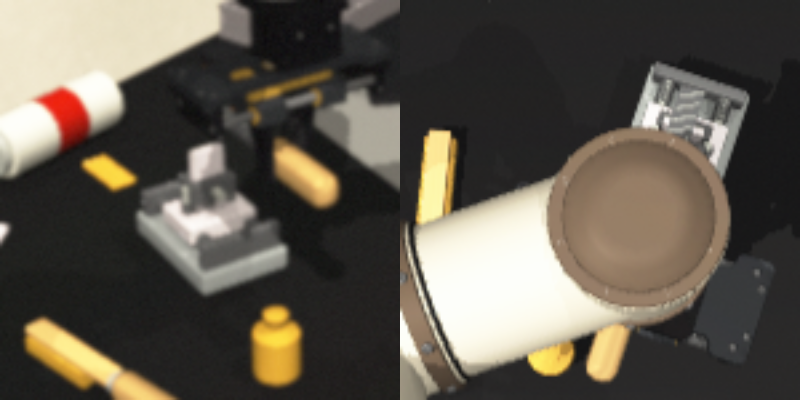

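Request:
{"op": "drive_tool", "data": {
  "deltas": [
    {"dx": 0, "dy": 0, "dz": 0.006, "wx": 0, "wy": 0, "wz": 0},
    {"dx": 0, "dy": 0, "dz": 0.02, "wx": 0, "wy": 0, "wz": 0},
    {"dx": 0, "dy": 0, "dz": 0.036, "wx": 0, "wy": 0, "wz": 0},
    {"dx": 0, "dy": 0, "dz": 0.047, "wx": 0, "wy": 0, "wz": 0},
    {"dx": 0, "dy": 0, "dz": 0.052, "wx": 0, "wy": 0, "wz": 0},
    {"dx": 0, "dy": 0, "dz": 0.052, "wx": 0, "wy": 0, "wz": 0},
    {"dx": 0, "dy": 0, "dz": 0.052, "wx": 0, "wy": 0, "wz": 0}
  ]
}}

```text
time_s: 7.6
tcp_pos: [0.4479, -0.0166, 0.1128]
ee_rot: [[-0.946, 0.325, 0.001], [0.325, 0.946, -0.0], [-0.001, 0.0, -1.0]]
wrist_force: [0.6, -0.4, -1.9]
gripper_width: 0.291
```

```bash
python3 - <<'E'
from h import *
for i in range(2):
    a=cams.capture("side");s=r.sense();print(s["time_s"],s["tcp_pos"],s["ee_rot"][:,2],s["wrist_force"],s["moment"],s["gripper_width"])
cv2.imwrite("pics/v5.png",cv2.resize(a[130:240,200:340,::-1],None,fx=5,fy=5,interpolation=cv2.INTER_CUBIC))
b=cams.capture("top");cv2.imwrite("pics/v5t.png",cv2.resize(b[90:200,260:360,::-1],None,fx=5,fy=5,interpolation=cv2.INTER_CUBIC))
E
```

```text
7.65 [ 0.448  -0.0166  0.113 ] [ 0.0012  0.0002 -1.    ] [-0.3056 -0.6997 -1.4737] [-0.0479  0.0248 -0.0316] 0.2930194353922191
7.7 [ 0.448  -0.0167  0.1131] [ 0.0013  0.0003 -1.    ] [-0.6157  0.1499 -1.5277] [-0.008  -0.0015  0.0269] 0.29351545915112515
```

View pics/v5.png

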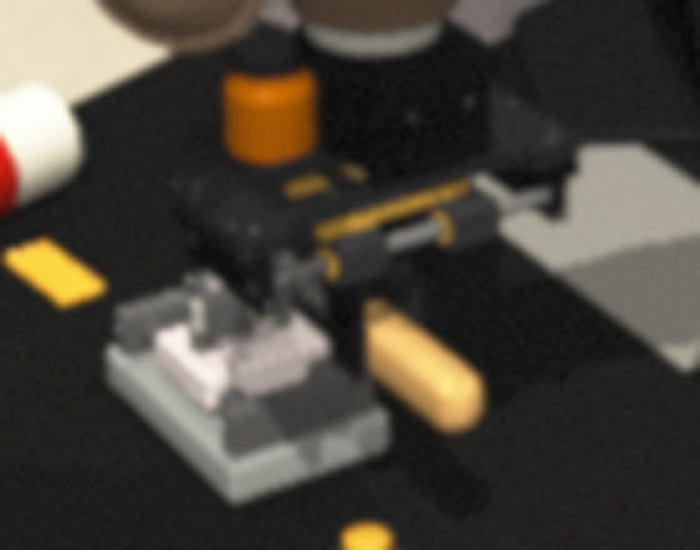

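View pics/v5t.png

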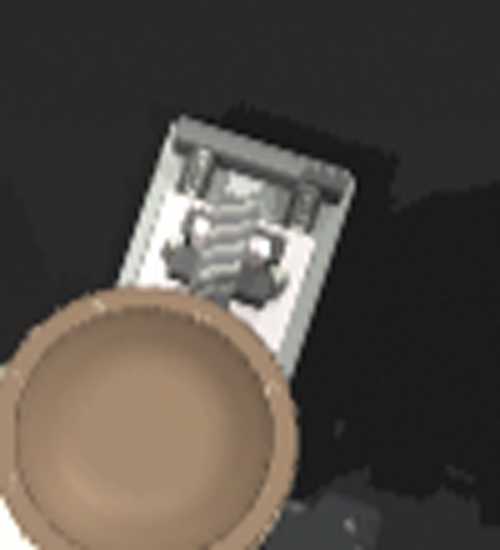

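Request:
{"op": "drive_tool", "data": {
  "deltas": [
    {"dx": 0, "dy": 0, "dz": 0.003, "wx": 0, "wy": 0, "wz": 0},
    {"dx": -0.001, "dy": 0, "dz": 0.006, "wx": 0, "wy": 0, "wz": 0},
    {"dx": -0.002, "dy": 0, "dz": 0.008, "wx": 0, "wy": 0, "wz": 0},
    {"dx": -0.003, "dy": 0, "dz": 0.009, "wx": 0, "wy": 0, "wz": 0},
    {"dx": -0.004, "dy": 0, "dz": 0.009, "wx": 0, "wy": 0, "wz": 0}
  ]
}}

```text
time_s: 8.25
tcp_pos: [0.4514, -0.0182, 0.1035]
ee_rot: [[-0.946, 0.325, 0.0], [0.325, 0.946, -0.0], [-0.0, -0.0, -1.0]]
wrist_force: [-1.6, 0.4, -0.2]
gripper_width: 0.294
```

```bash
python3 - <<'E'
from h import *
F=[]
for i in range(3):
    a=cams.capture(["side","top"][i%2]);s=r.sense();F.append(np.r_[s["wrist_force"],s["moment"]]);print(s["time_s"],s["tcp_pos"],s["ee_rot"][:,0])
    cv2.imwrite(f"pics/v6_{i}.png",a[...,::-1])
print(np.mean(F,0))
E
```

```text
8.3 [ 0.4516 -0.0182  0.1036] [-0.9455  0.3255 -0.0003]
8.35 [ 0.4515 -0.0182  0.1036] [-0.9455  0.3256 -0.0003]
8.4 [ 0.4514 -0.0182  0.1037] [-0.9455  0.3256 -0.0003]
[-1.4322  0.2903  0.3764 -0.0052  0.0072  0.0286]
```

Request:
{"op": "drive_tool", "data": {
  "deltas": [
    {"dx": -0.004, "dy": 0, "dz": 0, "wx": 0, "wy": 0, "wz": 0},
    {"dx": -0.01, "dy": 0, "dz": 0, "wx": 0, "wy": 0, "wz": 0},
    {"dx": -0.017, "dy": 0, "dz": 0, "wx": 0, "wy": 0, "wz": 0},
    {"dx": -0.024, "dy": 0, "dz": 0, "wx": 0, "wy": 0, "wz": 0},
    {"dx": -0.031, "dy": 0, "dz": 0, "wx": 0, "wy": 0, "wz": 0},
    {"dx": -0.038, "dy": 0, "dz": 0, "wx": 0, "wy": 0, "wz": 0},
    {"dx": -0.045, "dy": 0, "dz": 0, "wx": 0, "wy": 0, "wz": 0},
    {"dx": -0.052, "dy": 0, "dz": 0, "wx": 0, "wy": 0, "wz": 0}
  ]
}}

```text
time_s: 9.2
tcp_pos: [0.5009, -0.0354, 0.1035]
ee_rot: [[-0.945, 0.326, -0.0], [0.326, 0.945, -0.0], [0.0, -0.0, -1.0]]
wrist_force: [-1.7, 0.6, 0.9]
gripper_width: 0.297
```

Request:
{"op": "drive_tool", "data": {
  "deltas": [
    {"dx": -0.007, "dy": 0, "dz": 0, "wx": 0, "wy": 0, "wz": 0},
    {"dx": -0.014, "dy": 0, "dz": 0, "wx": 0, "wy": 0, "wz": 0},
    {"dx": -0.021, "dy": 0, "dz": 0, "wx": 0, "wy": 0, "wz": 0},
    {"dx": -0.028, "dy": 0, "dz": 0, "wx": 0, "wy": 0, "wz": 0},
    {"dx": -0.035, "dy": 0, "dz": 0, "wx": 0, "wy": 0, "wz": 0},
    {"dx": -0.042, "dy": 0, "dz": 0, "wx": 0, "wy": 0, "wz": 0},
    {"dx": -0.049, "dy": 0, "dz": 0, "wx": 0, "wy": 0, "wz": 0},
    {"dx": -0.054, "dy": 0, "dz": 0, "wx": 0, "wy": 0, "wz": 0}
  ]
}}

```text
time_s: 10.0
tcp_pos: [0.5521, -0.0529, 0.1035]
ee_rot: [[-0.945, 0.326, -0.0], [0.326, 0.945, -0.0], [0.0, -0.0, -1.0]]
wrist_force: [-1.5, 1.2, 2.0]
gripper_width: 0.295
```

```bash
python3 - <<'E'
from h import *
s=r.sense();print(s["time_s"],s["tcp_pos"],s["ee_rot"],s["wrist_force"],s["moment"])
b=cams.capture("top");cv2.imwrite("pics/v7t.png",cv2.resize(b[90:200,260:360,::-1],None,fx=5,fy=5,interpolation=cv2.INTER_CUBIC))
E
```

```text
10.0 [ 0.5521 -0.0529  0.1035] [[-0.9455  0.3257 -0.    ]
 [ 0.3257  0.9455 -0.    ]
 [ 0.     -0.     -1.    ]] [-1.5358  1.2474  1.9754] [0.092  0.3134 0.0129]
```

View pics/v7t.png

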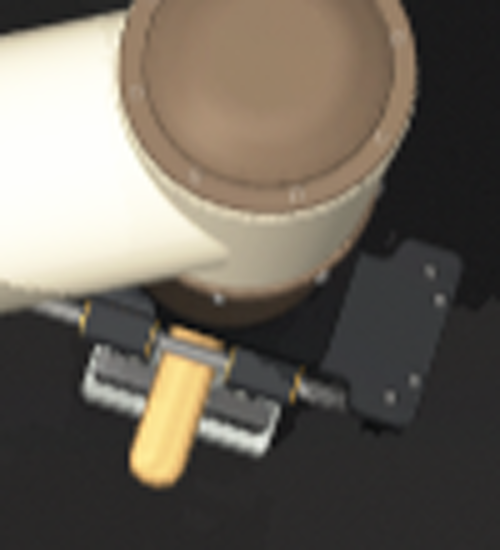

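```bash
python3 - <<'E'
from h import *
F=[]
for i in range(6):
    a=cams.capture(["side","top"][i%2]);s=r.sense();F.append(np.r_[s["wrist_force"],s["moment"]])
    if i==0: cv2.imwrite(f"pics/v8.png",cv2.resize(a[130:240,180:320,::-1],None,fx=5,fy=5,interpolation=cv2.INTER_CUBIC))
print(s["time_s"],s["tcp_pos"],np.array(F),np.mean(F,0))
E
```

```text
10.35 [ 0.5513 -0.0526  0.1036] [[-1.7551  0.9979  0.4339  0.0641  0.1251  0.036 ]
 [-0.0585  0.7488  0.2203  0.1215  0.062   0.0522]
 [-1.3981  0.8714  0.7268  0.0222  0.1104  0.039 ]
 [-1.2931 -0.1828  1.7006  0.0287  0.101  -0.0342]
 [-1.046   1.1232  0.7225  0.0233  0.1229 -0.024 ]
 [-1.4773  0.2914  0.5978  0.0224  0.1182  0.0094]] [-1.1713  0.6417  0.7336  0.047   0.1066  0.0131]
```

View pics/v8.png

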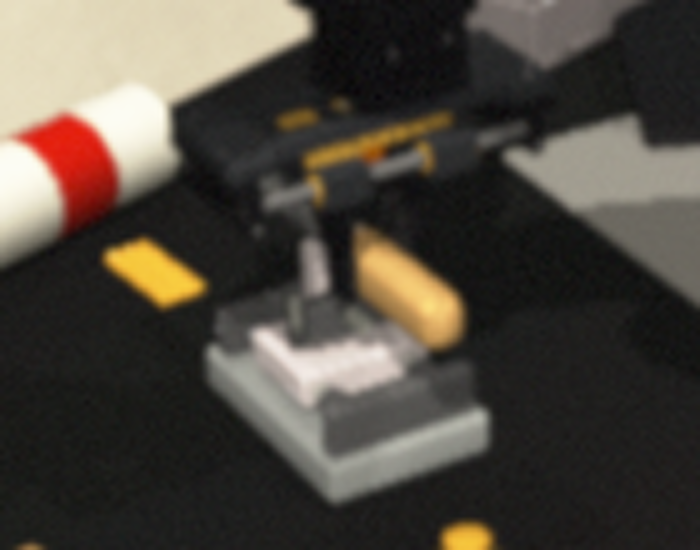

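Request:
{"op": "drive_tool", "data": {
  "deltas": [
    {"dx": -0.002, "dy": 0, "dz": -0.008, "wx": 0, "wy": 0, "wz": 0},
    {"dx": -0.002, "dy": 0, "dz": -0.025, "wx": 0, "wy": 0, "wz": 0},
    {"dx": -0.002, "dy": 0, "dz": -0.045, "wx": 0, "wy": 0, "wz": 0},
    {"dx": -0.002, "dy": 0, "dz": -0.057, "wx": 0, "wy": 0, "wz": 0},
    {"dx": -0.002, "dy": 0, "dz": -0.06, "wx": 0, "wy": 0, "wz": 0},
    {"dx": 0.008, "dy": 0, "dz": -0.06, "wx": 0, "wy": 0, "wz": 0},
    {"dx": 0.028, "dy": 0, "dz": -0.06, "wx": 0, "wy": 0, "wz": 0},
    {"dx": 0.05, "dy": 0, "dz": -0.06, "wx": 0, "wy": 0, "wz": 0},
    {"dx": 0.072, "dy": 0, "dz": -0.06, "wx": 0, "wy": 0, "wz": 0},
    {"dx": 0.094, "dy": 0, "dz": -0.06, "wx": 0, "wy": 0, "wz": 0},
    {"dx": 0.106, "dy": 0, "dz": -0.06, "wx": 0, "wy": 0, "wz": 0},
    {"dx": 0.11, "dy": 0, "dz": -0.06, "wx": 0, "wy": 0, "wz": 0},
    {"dx": 0.11, "dy": 0, "dz": -0.06, "wx": 0, "wy": 0, "wz": 0},
    {"dx": 0.11, "dy": 0, "dz": -0.052, "wx": 0, "wy": 0, "wz": 0},
    {"dx": 0.11, "dy": 0, "dz": -0.035, "wx": 0, "wy": 0, "wz": 0},
    {"dx": 0.11, "dy": 0, "dz": -0.02, "wx": 0, "wy": 0, "wz": 0},
    {"dx": 0.11, "dy": 0, "dz": -0.014, "wx": 0, "wy": 0, "wz": 0},
    {"dx": 0.11, "dy": 0, "dz": -0.014, "wx": 0, "wy": 0, "wz": 0},
    {"dx": 0.11, "dy": 0, "dz": -0.014, "wx": 0, "wy": 0, "wz": 0}
  ]
}}

```text
time_s: 12.25
tcp_pos: [0.4481, -0.0169, 0.1177]
ee_rot: [[-0.946, 0.326, 0.0], [0.326, 0.946, -0.0], [-0.0, -0.0, -1.0]]
wrist_force: [-0.6, 0.1, -1.6]
gripper_width: 0.295
```

```bash
python3 - <<'E'
from h import *
b=cams.capture("top");s=r.sense();print(s["time_s"],s["tcp_pos"],s["ee_rot"][:,0],s["wrist_force"],s["moment"])
cv2.imwrite("pics/v9t.png",cv2.resize(b[90:200,260:360,::-1],None,fx=5,fy=5,interpolation=cv2.INTER_CUBIC))
E
```

```text
12.3 [ 0.4482 -0.0168  0.118 ] [-0.9455  0.3255 -0.001 ] [-0.4457  0.0755 -1.521 ] [-0.0498  0.028  -0.0443]
```

View pics/v9t.png

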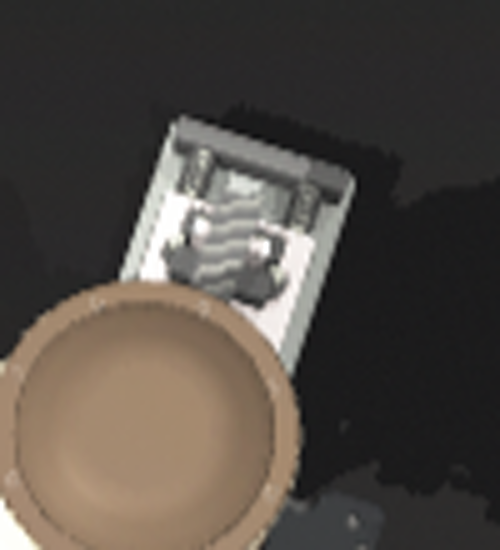

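Request:
{"op": "drive_tool", "data": {
  "deltas": [
    {"dx": 0, "dy": 0, "dz": 0.003, "wx": 0, "wy": 0, "wz": 0},
    {"dx": 0, "dy": 0, "dz": 0.007, "wx": 0, "wy": 0, "wz": 0},
    {"dx": -0.001, "dy": 0, "dz": 0.01, "wx": 0, "wy": 0, "wz": 0},
    {"dx": -0.002, "dy": 0, "dz": 0.0125, "wx": 0, "wy": 0, "wz": 0},
    {"dx": -0.003, "dy": 0, "dz": 0.014, "wx": 0, "wy": 0, "wz": 0},
    {"dx": -0.004, "dy": 0, "dz": 0.014, "wx": 0, "wy": 0, "wz": 0},
    {"dx": -0.008, "dy": 0, "dz": 0.014, "wx": 0, "wy": 0, "wz": 0},
    {"dx": -0.014, "dy": 0, "dz": 0.014, "wx": 0, "wy": 0, "wz": 0},
    {"dx": -0.021, "dy": 0, "dz": 0.014, "wx": 0, "wy": 0, "wz": 0},
    {"dx": -0.028, "dy": 0, "dz": 0.014, "wx": 0, "wy": 0, "wz": 0},
    {"dx": -0.035, "dy": 0, "dz": 0.014, "wx": 0, "wy": 0, "wz": 0},
    {"dx": -0.042, "dy": 0, "dz": 0.014, "wx": 0, "wy": 0, "wz": 0}
  ]
}}

```text
time_s: 13.5
tcp_pos: [0.4878, -0.0308, 0.1035]
ee_rot: [[-0.945, 0.326, -0.0], [0.326, 0.945, -0.0], [0.0, -0.0, -1.0]]
wrist_force: [-1.3, 0.3, 0.9]
gripper_width: 0.295
```

Request:
{"op": "drive_tool", "data": {
  "deltas": [
    {"dx": -0.007, "dy": 0, "dz": 0, "wx": 0, "wy": 0, "wz": 0},
    {"dx": -0.014, "dy": 0, "dz": 0, "wx": 0, "wy": 0, "wz": 0},
    {"dx": -0.021, "dy": 0, "dz": 0, "wx": 0, "wy": 0, "wz": 0},
    {"dx": -0.028, "dy": 0, "dz": 0, "wx": 0, "wy": 0, "wz": 0},
    {"dx": -0.035, "dy": 0, "dz": 0, "wx": 0, "wy": 0, "wz": 0},
    {"dx": -0.042, "dy": 0, "dz": 0, "wx": 0, "wy": 0, "wz": 0},
    {"dx": -0.049, "dy": 0, "dz": 0, "wx": 0, "wy": 0, "wz": 0},
    {"dx": -0.056, "dy": 0, "dz": 0, "wx": 0, "wy": 0, "wz": 0},
    {"dx": -0.063, "dy": 0, "dz": 0, "wx": 0, "wy": 0, "wz": 0},
    {"dx": -0.068, "dy": 0, "dz": 0, "wx": 0, "wy": 0, "wz": 0}
  ]
}}

```text
time_s: 14.5
tcp_pos: [0.5521, -0.0529, 0.1035]
ee_rot: [[-0.945, 0.326, 0.0], [0.326, 0.945, -0.0], [-0.0, -0.0, -1.0]]
wrist_force: [-2.2, 0.7, 0.1]
gripper_width: 0.296
```

```bash
python3 - <<'E'
from h import *
F=[]
for i in range(4):
    a=cams.capture(["side","top"][i%2]);s=r.sense();F.append(np.r_[s["wrist_force"],s["moment"]])
print(s["time_s"],s["tcp_pos"],np.mean(F,0))
E
```

```text
14.7 [ 0.5515 -0.0527  0.1035] [-0.4661  0.5107  0.8421  0.0148  0.1167 -0.0071]
```

Request:
{"op": "drive_tool", "data": {
  "deltas": [
    {"dx": -0.002, "dy": 0, "dz": -0.008, "wx": 0, "wy": 0, "wz": 0},
    {"dx": -0.002, "dy": 0, "dz": -0.025, "wx": 0, "wy": 0, "wz": 0},
    {"dx": -0.002, "dy": 0, "dz": -0.045, "wx": 0, "wy": 0, "wz": 0},
    {"dx": -0.002, "dy": 0, "dz": -0.057, "wx": 0, "wy": 0, "wz": 0},
    {"dx": -0.002, "dy": 0, "dz": -0.06, "wx": 0, "wy": 0, "wz": 0},
    {"dx": 0.008, "dy": 0, "dz": -0.06, "wx": 0, "wy": 0, "wz": 0},
    {"dx": 0.028, "dy": 0, "dz": -0.06, "wx": 0, "wy": 0, "wz": 0},
    {"dx": 0.05, "dy": 0, "dz": -0.06, "wx": 0, "wy": 0, "wz": 0},
    {"dx": 0.072, "dy": 0, "dz": -0.06, "wx": 0, "wy": 0, "wz": 0},
    {"dx": 0.094, "dy": 0, "dz": -0.06, "wx": 0, "wy": 0, "wz": 0},
    {"dx": 0.106, "dy": 0, "dz": -0.06, "wx": 0, "wy": 0, "wz": 0},
    {"dx": 0.11, "dy": 0, "dz": -0.06, "wx": 0, "wy": 0, "wz": 0},
    {"dx": 0.11, "dy": 0, "dz": -0.06, "wx": 0, "wy": 0, "wz": 0},
    {"dx": 0.11, "dy": 0, "dz": -0.052, "wx": 0, "wy": 0, "wz": 0},
    {"dx": 0.11, "dy": 0, "dz": -0.035, "wx": 0, "wy": 0, "wz": 0},
    {"dx": 0.11, "dy": 0, "dz": -0.02, "wx": 0, "wy": 0, "wz": 0},
    {"dx": 0.11, "dy": 0, "dz": -0.014, "wx": 0, "wy": 0, "wz": 0},
    {"dx": 0.11, "dy": 0, "dz": -0.014, "wx": 0, "wy": 0, "wz": 0},
    {"dx": 0.11, "dy": 0, "dz": -0.014, "wx": 0, "wy": 0, "wz": 0}
  ]
}}

```text
time_s: 16.6
tcp_pos: [0.4481, -0.0169, 0.1177]
ee_rot: [[-0.945, 0.326, 0.0], [0.326, 0.945, -0.0], [-0.0, -0.0, -1.0]]
wrist_force: [-0.4, 0.2, -2.0]
gripper_width: 0.295
```

```bash
python3 - <<'E'
from h import *
b=cams.capture("top");s=r.sense();print(s["time_s"],s["tcp_pos"],s["ee_rot"][:,0],s["wrist_force"],s["moment"])
E
```

```text
16.65 [ 0.4482 -0.0168  0.118 ] [-0.9455  0.3256 -0.0011] [-0.2915 -0.0659 -1.5369] [-0.0593  0.0117  0.0458]
```

Request:
{"op": "drive_tool", "data": {
  "deltas": [
    {"dx": 0, "dy": 0, "dz": 0.003, "wx": 0, "wy": 0, "wz": 0},
    {"dx": 0, "dy": 0, "dz": 0.007, "wx": 0, "wy": 0, "wz": 0},
    {"dx": -0.001, "dy": 0, "dz": 0.01, "wx": 0, "wy": 0, "wz": 0},
    {"dx": -0.002, "dy": 0, "dz": 0.012, "wx": 0, "wy": 0, "wz": 0},
    {"dx": -0.003, "dy": 0, "dz": 0.0135, "wx": 0, "wy": 0, "wz": 0},
    {"dx": -0.004, "dy": 0, "dz": 0.0135, "wx": 0, "wy": 0, "wz": 0},
    {"dx": -0.008, "dy": 0, "dz": 0.0135, "wx": 0, "wy": 0, "wz": 0},
    {"dx": -0.014, "dy": 0, "dz": 0.0135, "wx": 0, "wy": 0, "wz": 0},
    {"dx": -0.021, "dy": 0, "dz": 0.0135, "wx": 0, "wy": 0, "wz": 0},
    {"dx": -0.028, "dy": 0, "dz": 0.0135, "wx": 0, "wy": 0, "wz": 0},
    {"dx": -0.035, "dy": 0, "dz": 0.0135, "wx": 0, "wy": 0, "wz": 0},
    {"dx": -0.042, "dy": 0, "dz": 0.0135, "wx": 0, "wy": 0, "wz": 0}
  ]
}}

```text
time_s: 17.85
tcp_pos: [0.4878, -0.0308, 0.104]
ee_rot: [[-0.945, 0.326, -0.0], [0.326, 0.945, 0.0], [0.0, -0.0, -1.0]]
wrist_force: [-0.6, 0.3, 1.1]
gripper_width: 0.291
```

Request:
{"op": "drive_tool", "data": {
  "deltas": [
    {"dx": -0.007, "dy": 0, "dz": 0, "wx": 0, "wy": 0, "wz": 0},
    {"dx": -0.014, "dy": 0, "dz": 0, "wx": 0, "wy": 0, "wz": 0},
    {"dx": -0.021, "dy": 0, "dz": 0, "wx": 0, "wy": 0, "wz": 0},
    {"dx": -0.028, "dy": 0, "dz": 0, "wx": 0, "wy": 0, "wz": 0},
    {"dx": -0.035, "dy": 0, "dz": 0, "wx": 0, "wy": 0, "wz": 0},
    {"dx": -0.042, "dy": 0, "dz": 0, "wx": 0, "wy": 0, "wz": 0},
    {"dx": -0.049, "dy": 0, "dz": 0, "wx": 0, "wy": 0, "wz": 0},
    {"dx": -0.056, "dy": 0, "dz": 0, "wx": 0, "wy": 0, "wz": 0},
    {"dx": -0.063, "dy": 0, "dz": 0, "wx": 0, "wy": 0, "wz": 0},
    {"dx": -0.069, "dy": 0, "dz": 0, "wx": 0, "wy": 0, "wz": 0},
    {"dx": -0.071, "dy": 0, "dz": -0.006, "wx": 0, "wy": 0, "wz": 0},
    {"dx": -0.073, "dy": 0, "dz": -0.02, "wx": 0, "wy": 0, "wz": 0},
    {"dx": -0.073, "dy": 0, "dz": -0.04, "wx": 0, "wy": 0, "wz": 0},
    {"dx": -0.073, "dy": 0, "dz": -0.058, "wx": 0, "wy": 0, "wz": 0},
    {"dx": -0.073, "dy": 0, "dz": -0.065, "wx": 0, "wy": 0, "wz": 0},
    {"dx": -0.073, "dy": 0, "dz": -0.065, "wx": 0, "wy": 0, "wz": 0}
  ]
}}

```text
time_s: 19.45
tcp_pos: [0.5567, -0.0542, 0.17]
ee_rot: [[-0.945, 0.326, 0.002], [0.326, 0.945, 0.001], [-0.002, 0.001, -1.0]]
wrist_force: [-0.5, 0.1, -1.4]
gripper_width: 0.301
```

```bash
python3 - <<'E'
from h import *
b=cams.capture("side");s=r.sense();print(s["time_s"],s["tcp_pos"],s["ee_rot"][:,0],s["wrist_force"],s["moment"])
cv2.imwrite("pics/s10.png",b[...,::-1])
t=cams.capture("top");cv2.imwrite("pics/t10.png",t[...,::-1])
for c in [(345,158),(310,158)]: print(onz("side",*c,0))
E
```

```text
19.5 [ 0.556  -0.0542  0.1689] [-0.9454  0.3258  0.0002] [-0.2372  0.2674 -2.5267] [-0.0305  0.0147  0.0014]
[ 0.5629 -0.5194  0.    ]
[ 0.6561 -0.4487  0.    ]
```

View pics/s10.png

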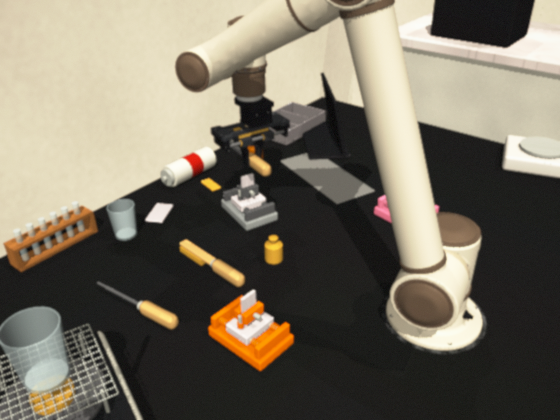

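View pics/t10.png

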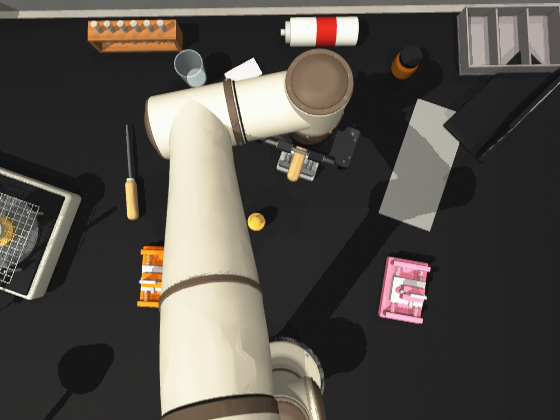

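```bash
python3 - <<'E'
from h import *
s=cv2.imread("pics/s10.png");t=cv2.imread("pics/t10.png")
g=lambda x:(255*(x/255.)**.45).astype(np.uint8)
cv2.imwrite("pics/l1.png",g(cv2.resize(s[60:215,265:385],None,fx=4.5,fy=4,interpolation=cv2.INTER_CUBIC)))
cv2.imwrite("pics/l2.png",g(cv2.resize(t[70:240,370:560],None,fx=4,fy=3.5,interpolation=cv2.INTER_CUBIC)))
E
```

```text
(no output)
```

View pics/l1.png

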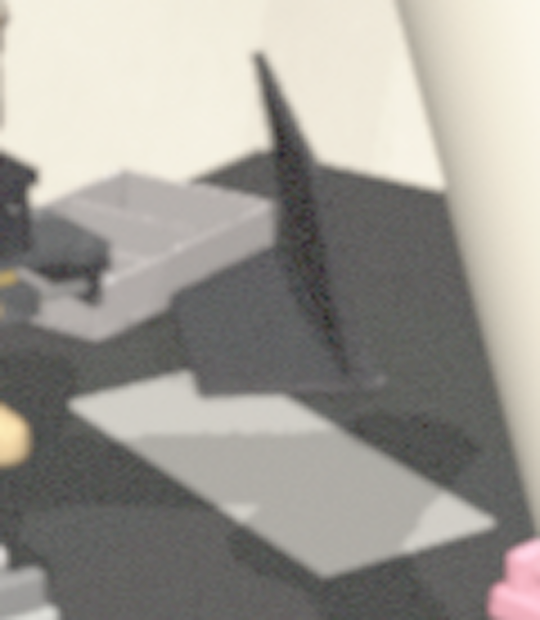

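View pics/l2.png

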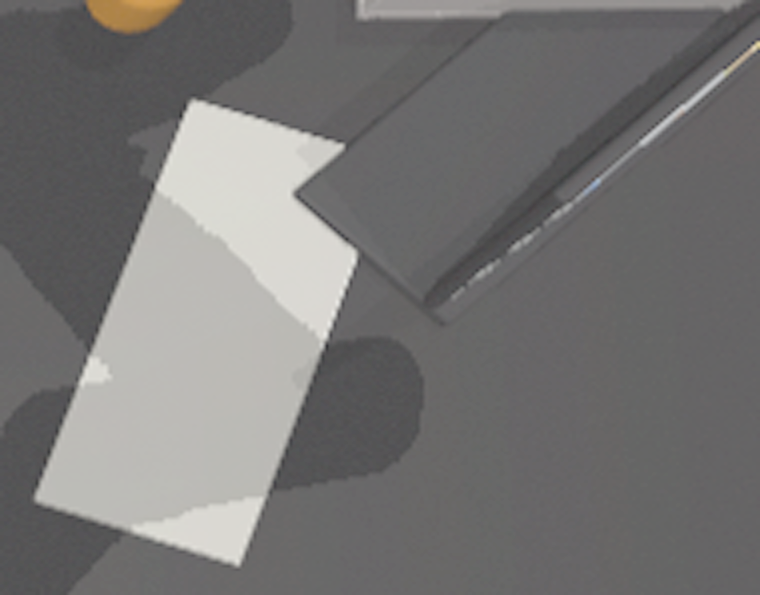

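```bash
python3 - <<'E'
from h import *
for z in (0,.005,.01,.02,.03): print(z,onz("top",443.75,125.1,z)[:2],onz("side",309.4,158.5,z)[:2])
C=np.array([.5444,-.376]);d=np.array([.9354,-.3535]);n=np.array([.3535,.9354])
# mat corners refine from zoom
c=[onz("top",370+u/4,70+v/3.5,.004)[:2] for u,v in ((190,98),(35,500),(240,566))]
print(c, (c[0]+c[2])/2, np.degrees(np.arctan2(*(c[0]-c[1])[::-1])),np.linalg.norm(c[0]-c[1]),np.linalg.norm(c[1]-c[2]))
for z in (0,.01,.02):
    q=onz("top",443.75,125.1,z)[:2]-C; print(z,q@d,q@n)
q=onz("top",370+440/4,70+320/3.5,.01)[:2]; print(q,(q-C)@d,(q-C)@n)
E
```

```text
0 [ 0.6449 -0.4342] [ 0.6555 -0.4445]
0.005 [ 0.6435 -0.432 ] [ 0.6497 -0.4365]
0.01 [ 0.6421 -0.4298] [ 0.6439 -0.4284]
0.02 [ 0.6393 -0.4255] [ 0.6323 -0.4123]
0.03 [ 0.6365 -0.4211] [ 0.6208 -0.3962]
[array([ 0.7166, -0.367 ]), array([ 0.4176, -0.2571]), array([ 0.3678, -0.3862])] [ 0.5422 -0.3766] -20.19288070760404 0.3186234562873578 0.13835277891829403
0 0.11455341317252121 -0.018963921041134636
0.01 0.11040421246996336 -0.015837428617171443
0.02 0.10625501176740557 -0.012710936193208398
[ 0.5461 -0.5187] 0.05203607446919384 -0.13284918336626206
```

Request:
{"op": "drive_tool", "data": {
  "deltas": [
    {"dx": 0, "dy": -0.006, "dz": 0, "wx": 0, "wy": 0, "wz": 0},
    {"dx": -0.001, "dy": -0.02, "dz": 0, "wx": 0, "wy": 0, "wz": 0},
    {"dx": -0.003, "dy": -0.042, "dz": 0, "wx": 0, "wy": 0, "wz": 0},
    {"dx": -0.006, "dy": -0.068, "dz": 0, "wx": 0, "wy": 0, "wz": 0.2},
    {"dx": -0.009, "dy": -0.096, "dz": 0, "wx": 0, "wy": 0, "wz": 0.4},
    {"dx": -0.012, "dy": -0.124, "dz": 0, "wx": 0, "wy": 0, "wz": 0.6},
    {"dx": -0.016, "dy": -0.152, "dz": 0, "wx": 0, "wy": 0, "wz": 0.8},
    {"dx": -0.02, "dy": -0.18, "dz": 0.002, "wx": 0, "wy": 0, "wz": 1},
    {"dx": -0.024, "dy": -0.208, "dz": 0.008, "wx": 0, "wy": 0, "wz": 1.2},
    {"dx": -0.027, "dy": -0.236, "dz": 0.018, "wx": 0, "wy": 0, "wz": 1.3},
    {"dx": -0.03, "dy": -0.262, "dz": 0.032, "wx": 0, "wy": 0, "wz": 1.3},
    {"dx": -0.032, "dy": -0.283, "dz": 0.05, "wx": 0, "wy": 0, "wz": 1.3},
    {"dx": -0.034, "dy": -0.298, "dz": 0.07, "wx": 0, "wy": 0, "wz": 1.3},
    {"dx": -0.034, "dy": -0.305, "dz": 0.09, "wx": 0, "wy": 0, "wz": 1.3},
    {"dx": -0.034, "dy": -0.306, "dz": 0.106, "wx": 0, "wy": 0, "wz": 1.3},
    {"dx": -0.034, "dy": -0.306, "dz": 0.117, "wx": 0, "wy": 0, "wz": 1.3},
    {"dx": -0.034, "dy": -0.306, "dz": 0.12, "wx": 0, "wy": 0, "wz": 1.3},
    {"dx": -0.034, "dy": -0.306, "dz": 0.12, "wx": 0, "wy": 0, "wz": 1.3},
    {"dx": -0.034, "dy": -0.306, "dz": 0.12, "wx": 0, "wy": 0, "wz": 1.3}
  ]
}}

```text
time_s: 21.45
tcp_pos: [0.4893, -0.355, 0.0499]
ee_rot: [[-0.938, 0.346, 0.001], [0.346, 0.938, -0.001], [-0.002, -0.0, -1.0]]
wrist_force: [-0.7, 0.2, -1.0]
gripper_width: 0.292
```

```bash
python3 - <<'E'
from h import *
b=cams.capture("top");s=r.sense();print(s["time_s"],s["tcp_pos"],s["ee_rot"],s["wrist_force"],s["moment"])
a=cams.capture("side");print(r.sense()["tcp_pos"])
cv2.imwrite("pics/t11.png",np.hstack([cv2.resize(b[80:240,360:520,::-1],(400,400)),cv2.resize(a[110:230,260:400,::-1],(400,400))]))
E
```

```text
21.5 [ 0.4894 -0.3549  0.0501] [[-0.9381  0.3464  0.0017]
 [ 0.3464  0.9381 -0.0009]
 [-0.0019 -0.0002 -1.    ]] [ 0.1683 -0.0861 -1.7592] [-0.0466  0.0017  0.0112]
[ 0.4894 -0.3548  0.0501]
```

View pics/t11.png

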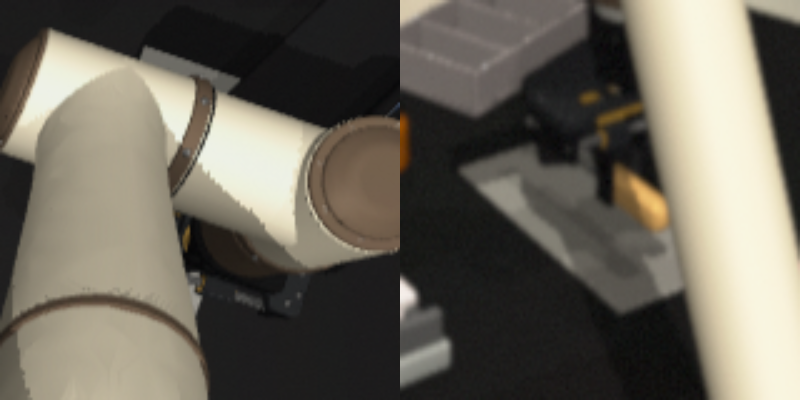

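Request:
{"op": "drive_tool", "data": {
  "deltas": [
    {"dx": 0.001, "dy": 0, "dz": 0.008, "wx": 0, "wy": 0, "wz": 0},
    {"dx": 0.001, "dy": 0, "dz": 0.02, "wx": 0, "wy": 0, "wz": 0},
    {"dx": 0.001, "dy": 0, "dz": 0.03, "wx": 0, "wy": 0, "wz": 0},
    {"dx": 0.001, "dy": 0, "dz": 0.037, "wx": 0, "wy": 0, "wz": 0},
    {"dx": 0.001, "dy": 0, "dz": 0.04, "wx": 0, "wy": 0, "wz": 0},
    {"dx": 0.001, "dy": 0, "dz": 0.041, "wx": 0, "wy": 0, "wz": 0},
    {"dx": 0.001, "dy": 0, "dz": 0.041, "wx": 0, "wy": 0, "wz": 0},
    {"dx": 0.001, "dy": 0, "dz": 0.041, "wx": 0, "wy": 0, "wz": 0}
  ]
}}

```text
time_s: 22.35
tcp_pos: [0.4881, -0.3545, 0.0084]
ee_rot: [[-0.938, 0.347, 0.001], [0.347, 0.938, -0.0], [-0.001, -0.0, -1.0]]
wrist_force: [-0.6, -0.9, -1.5]
gripper_width: 0.295
```

```bash
python3 - <<'E'
from h import *
F=[]
for i in range(3):
    cams.capture("top");s=r.sense();F.append(np.r_[s["wrist_force"],s["moment"]])
print(s["time_s"],s["tcp_pos"],np.mean(F,0))
E
```

```text
22.5 [ 0.488  -0.3544  0.0084] [-0.2911  0.0291 -1.5815 -0.0337 -0.0293  0.0548]
```

Not touching yet; 1.5 mm lower, then open.

Request:
{"op": "drive_tool", "data": {
  "deltas": [
    {"dx": 0, "dy": 0, "dz": 0.001, "wx": 0, "wy": 0, "wz": 0},
    {"dx": 0, "dy": 0, "dz": 0.0018, "wx": 0, "wy": 0, "wz": 0},
    {"dx": 0, "dy": 0, "dz": 0.0018, "wx": 0, "wy": 0, "wz": 0},
    {"dx": 0, "dy": 0, "dz": 0.0018, "wx": 0, "wy": 0, "wz": 0}
  ]
}}

```text
time_s: 22.9
tcp_pos: [0.4879, -0.3544, 0.0066]
ee_rot: [[-0.938, 0.347, 0.0], [0.347, 0.938, -0.0], [-0.0, -0.0, -1.0]]
wrist_force: [-0.2, 0.9, 0.0]
gripper_width: 0.296
```

```bash
python3 - <<'E'
from h import *
F=[]
for i in range(3):
    cams.capture("top");s=r.sense();F.append(np.r_[s["wrist_force"],s["moment"]])
print(s["time_s"],s["tcp_pos"],np.mean(F,0))
E
```

```text
23.05 [ 0.4878 -0.3544  0.0066] [-0.8707  0.7336  2.2547  0.2287  0.1872  0.0068]
```

Request:
{"op": "drive_tool", "data": {
  "deltas": [
    {"dx": 0, "dy": 0, "dz": 0, "wx": 0, "wy": 0, "wz": 0},
    {"dx": 0, "dy": 0, "dz": 0, "wx": 0, "wy": 0, "wz": 0},
    {"dx": 0, "dy": 0, "dz": 0, "wx": 0, "wy": 0, "wz": 0},
    {"dx": 0, "dy": 0, "dz": 0, "wx": 0, "wy": 0, "wz": 0},
    {"dx": 0, "dy": 0, "dz": 0, "wx": 0, "wy": 0, "wz": 0},
    {"dx": 0, "dy": 0, "dz": 0, "wx": 0, "wy": 0, "wz": 0},
    {"dx": 0, "dy": 0, "dz": 0, "wx": 0, "wy": 0, "wz": 0},
    {"dx": 0, "dy": 0, "dz": 0, "wx": 0, "wy": 0, "wz": 0},
    {"dx": 0, "dy": 0, "dz": 0, "wx": 0, "wy": 0, "wz": 0}
  ],
  "gripper": 1.0
}}

```text
time_s: 23.95
tcp_pos: [0.4878, -0.3544, 0.0063]
ee_rot: [[-0.938, 0.347, 0.0], [0.347, 0.938, -0.0], [-0.0, 0.0, -1.0]]
wrist_force: [0.4, 0.4, -0.4]
gripper_width: 0.979
```

Request:
{"op": "drive_tool", "data": {
  "deltas": [
    {"dx": 0, "dy": 0, "dz": -0.004, "wx": 0, "wy": 0, "wz": 0},
    {"dx": 0, "dy": 0, "dz": -0.015, "wx": 0, "wy": 0, "wz": 0},
    {"dx": 0, "dy": 0, "dz": -0.035, "wx": 0, "wy": 0, "wz": 0},
    {"dx": 0, "dy": 0, "dz": -0.06, "wx": 0, "wy": 0, "wz": 0},
    {"dx": 0, "dy": 0, "dz": -0.09, "wx": 0, "wy": 0, "wz": 0},
    {"dx": 0, "dy": 0, "dz": -0.12, "wx": 0, "wy": 0, "wz": 0},
    {"dx": 0, "dy": 0.01, "dz": -0.145, "wx": 0, "wy": 0, "wz": 0},
    {"dx": 0, "dy": 0.035, "dz": -0.16, "wx": 0, "wy": 0, "wz": 0},
    {"dx": 0, "dy": 0.07, "dz": -0.17, "wx": 0, "wy": 0, "wz": 0},
    {"dx": 0, "dy": 0.11, "dz": -0.175, "wx": 0, "wy": 0, "wz": 0},
    {"dx": 0, "dy": 0.15, "dz": -0.175, "wx": 0, "wy": 0, "wz": 0},
    {"dx": 0, "dy": 0.19, "dz": -0.175, "wx": 0, "wy": 0, "wz": 0},
    {"dx": 0, "dy": 0.23, "dz": -0.175, "wx": 0, "wy": 0, "wz": 0},
    {"dx": 0, "dy": 0.27, "dz": -0.175, "wx": 0, "wy": 0, "wz": 0},
    {"dx": 0, "dy": 0.3, "dz": -0.175, "wx": 0, "wy": 0, "wz": 0},
    {"dx": 0, "dy": 0.32, "dz": -0.175, "wx": 0, "wy": 0, "wz": 0},
    {"dx": 0, "dy": 0.32, "dz": -0.175, "wx": 0, "wy": 0, "wz": 0},
    {"dx": 0, "dy": 0.32, "dz": -0.175, "wx": 0, "wy": 0, "wz": 0}
  ]
}}

```text
time_s: 25.75
tcp_pos: [0.5987, -0.0541, 0.1819]
ee_rot: [[-0.938, 0.346, 0.001], [0.346, 0.938, -0.0], [-0.0, 0.0, -1.0]]
wrist_force: [0.0, -0.3, 0.1]
gripper_width: 0.998
```

```bash
python3 - <<'E'
from h import *
b=cams.capture("top");a=cams.capture("side");s=r.sense();print(s["time_s"],s["tcp_pos"],s["wrist_force"])
cv2.imwrite("pics/t12.png",b[...,::-1]);cv2.imwrite("pics/s12.png",a[...,::-1])
cv2.imwrite("pics/z12.png",np.hstack([cv2.resize(b[80:240,360:520,::-1],(400,400)),cv2.resize(a[110:230,260:400,::-1],(400,400))]))
E
```

```text
25.85 [ 0.5984 -0.055   0.1817] [ 0.1338  0.2514 -0.4545]
```

View pics/z12.png

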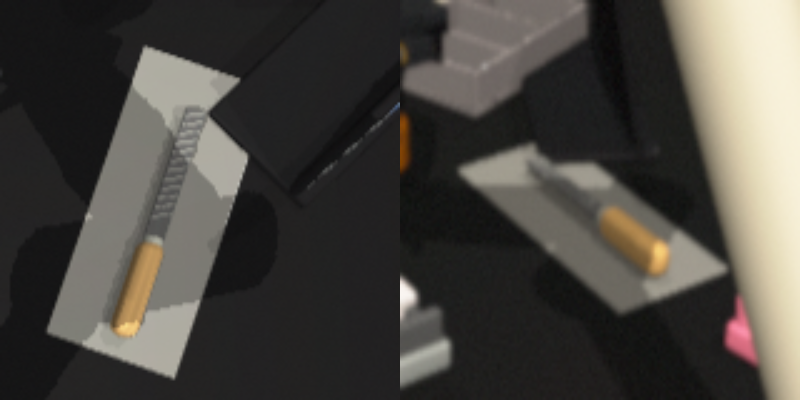

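View pics/t12.png

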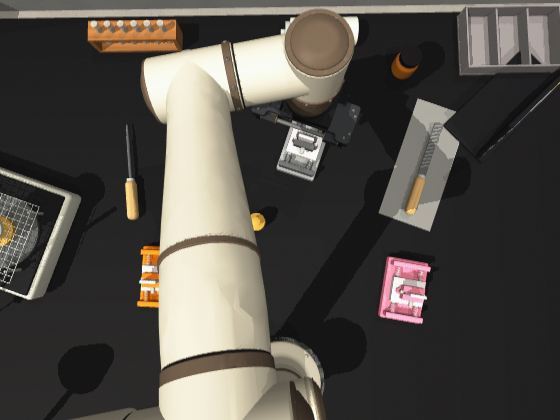

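```bash
python3 - <<'E'
from h import *
print(ticket.finish_job())
E
```

```text
the job is handed in; nothing more can be done
None
```

I picked up the flat file (the middle of the three tools), filed the grey clamp's plate, laid the file on the grey mat and let go. The job was handed in at about 26 s; no verdict was reported.

- **Strokes:** I made three forward strokes, one more than needed. Each ran from about 121 mm along the blade to about 15 mm, with the tool level. After each one I lifted the file about 60 mm before bringing it back.
- **Pressure:** The plate was pressed about 5.5 to 6 mm down, judging by tool height. Wrist force gave roughly 2.3 to 2.8 N. The force readings were noisy (about ±0.5 N), so the end of stroke two could have been close to the 7 mm limit; its average came to 6.1–6.9 mm, depending on the file weight assumed.
- **Laying down:** Contact with the mat was felt before I opened the gripper. The last pictures show the file flat and within a few mm of the mat's centre line, and the gripper empty and clear of everything. I set it about 15 mm towards the robot from the exact centre, because the corner of a laptop overhangs the far end of the mat.
- **Checks that disagreed:** The side camera put the plate about 8 mm off the top camera's estimate. I used the top view, and the blade tip's overhang past the plate and the contact height both agreed with it. I could not see the carriage's travel directly.

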